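# Unpin the bearing-housing carrier from its drilling jig

## Robot

A 6-joint arm with a two-finger parallel gripper is mounted at the origin on the work surface. World frame = base frame: x ahead of the robot, y to its left, z up, the work surface at z = 0. Lengths are in m, angles in rad, forces in N, time in s.
With the tool pointing down it reaches from about 0.3 to 0.875 m from the base axis. Payload 6.4 kg.
Tool frame: the origin (TCP) lies at the very end of the fingers, on their centre line; the grasp point (between the pads) lies 19 mm behind it (ctrl.tcp_to_grasp is the distance from the TCP to the grasp point, in m); z points along the fingers, y is the direction in which the jaws open and shut (so a half turn about z gives the same grasp; the last joint's range is limited). The gripper opens to 85 mm and grips with 20 to 120 N. Pads are 22 mm wide; open, the fingers measure 114 mm over their backs; the gripper's body (76 mm by 85 mm) begins 54 mm behind the grasp point. The pads swing forward as they close: fully open they stand 13 mm farther back than shut.
Start: joints at [-1.536, 0.181, 1.607, -0, 1.354, -0.206], TCP at [0.137, -0.558, 0.231] pointing down, gripper open.
Joint ranges: [-2.99, 2.99], [-0.89, 2.07], [0.3, 2.58], [-1.14, 4.28], [0, 2.63], [-3.12, 3.12]. Speed limits (rad/s): [2.57, 2.57, 3.01, 3.14, 3.14, 3.14].

## Interface

Orientations are given as a unit quaternion [w, x, y, z].
In Python, from bench import ctrl gives the robot as it stands. The module is installed in compiled form; this text tells all that it offers.
- The arm moves only by the tool drive_tool, never from a script. Its argument "deltas" is a list of rows, each an object with "slide": the shift along the tool's x, y, z as a fraction of full scale, a list of three; "delta_rot": the turn, a rotation vector about the tool's x, y, z as a fraction of full scale, a list of three; "hand": the opening, from 0 (shut) to 1 (fully open). In form: [{"slide": [tx, ty, tz], "delta_rot": [wx, wy, wz], "hand": hand}, ...]. A call has exactly 5 rows; each row shifts and turns the commanded pose from where the row before left it, along the tool's axes as they then stand; what a row does not reach is not made up. Full scale, the value 1, is 50 mm for a shift and 180 degrees for a turn. A row lasts 1/8 s, in which the tool goes at most 62.5 mm and 10.7 degrees, less where a joint would pass 70% of its speed; a pose out of reach is approached as far as the arm can. A call with a number of a shift or a turn outside -1 to 1 is refused whole. A call with a gripper value outside its range is refused whole. The fingers move at their own pace and stop on an object; the grip force is fixed at half the most. Time passes only in rows, so rows that do not move let the fingers close, or fill a call up. It gives the time, the measured TCP pose, the force and the opening at its end, in the units of the state.
- ctrl.get_obs(): the state, without advancing time (a new reading comes with each control period).
- ctrl.camera(name): name is "side" or "top" or "wrist"; returns a dict with "frame" (480x640x3 uint8, red, green, blue), "mtx" (3x3 intrinsics, pixels), "dist" ([k1, k2, p1, p2, k3] as OpenCV has them; the pictures are not rectified), "R" (3x3) and "t" (3): a world point X has camera coordinates R X + t. Camera axes: x right, y down, z forward; pixel columns grow to the right and rows downward; lengths in m; the calibration is good to about 2 mm. A picture is of the moment at which its call begins. There is no depth.
- ctrl.hand_in(): hands the job in, once; it reports no verdict.
The state is a dict: "time_s": time; "q": joint angles; "dq": joint speeds; "joint_efforts": joint torques, N m; "eef_pos": TCP position; "eef_rot": TCP orientation; "wrist_force": force on the tool from outside, world axes, zero at the start; "torque": the same for the moment, N m; "opening": opening from 0.0 (shut) to 1.0 (fully open).
Only numpy, scipy, OpenCV 4.12 (cv2) and the standard library are available. Lean on these libraries where they do the work, as an engineer would, in place of code of your own. Each camera call takes 0.05 s, during which the arm holds its last target.

## Task

Two drilling jigs stand on the bench. On the one whose carrier holds the round bearing housing, pull up the black T-handle of the sprung index plunger, twist it so that it stays latched up, and let go. Then slide that carrier out from under the bridge by its round housing and set it down flat on the cork mat, with the housing over the middle of the mat, leaving the plunger latched open.

Things in the scene. Friction and masses are not known exactly. Their poses are not given: they have to be found in the camera images.
- plunger_a (a joint): Lift (m) of the plunger of the jig with the round housing: 0 pin down in the carrier, 0.012 latched, 0.024 upper stop. Spring pulls down, 5 N at 0, 11 N at the stop. Up to 0.012 a cross-pin in the collar's slot stops any twist. Raise it about 0.018, twist 45 to 85 degrees either way (stops at 92) and let it down: the cross-pin rests on the collar and it stays up.
- handle_a (a point): Centre of that plunger's black T-handle bar: 46 mm long (its x), 12 wide (y), 16 tall, 74 mm above the table when down; rises with the plunger and turns about the vertical through this point. Free space round the bar; below is the fixed collar, 24 x 26 mm, its top 26 mm under this point when down. When down, the bar lies along the jig, its x (within 8 degrees) pointing away from the housing.
- work_a (a point): Centre of the round steel housing (46 mm diameter, 32 tall, gripped from above) fixed on the loose 10 mm thick aluminium carrier, 26 mm above its underside. Plate 65 x 64 mm under it; a tongue 30 wide runs to 112 mm along +x, under a bridge that spans 72 to 112; pin hole at 92. It rests on the jig's 10 mm base. To free it slide it level 50 to 65 mm along its -x, then lift. 0.34 to 0.53 kg.
- mat: Cork mat, 200 mm (x) by 150 mm (y), 4 mm thick, fixed to the bench; origin at the centre of its underside, on the table.
Not all that is in view belongs to the job. Leave any green or orange look-alike of the part that bears work_a alone.

How it is judged:
On the way, in this order (a step that is already met when the one before it is completed fails the run):
1. the plunger stays latched up with the fingers off everything, the carrier still in its jig (value of joint plunger_a above 0.009 m and contact force between the fingers and anything else below 0.3 N and distance of work_a from where it was at the start of the episode below 0.02 m), for 0.2 s.
2. the carrier is slid out and taken away from the jig (horizontal distance between work_a and handle_a above 0.135 m), for 0.1 s.
At the end, for the whole second after the job is handed in: The plunger is still latched up (lift over 9 mm), and the carrier lies flat (within 6 degrees) on the cork mat, the housing's centre within 45 mm of the mat's centre, let go (value of joint plunger_a above 0.009 m and horizontal distance between work_a and mat below 0.045 m and z of work_a in the frame of mat between 0.024 and 0.036 m and angle between work_a's own z axis and vertical below 0.1 rad and distance of work_a from where it was at the start of the episode above 0.05 m); the robot touches nothing.
It also fails if it takes over 56 s, if anything falls off the work surface, if the arm or the gripper's body presses on something with over 40 N, if the wrist force passes 120 N, or if a joint passes its speed limit or range.

## Working session

There is one attempt and no reset: what is moved stays moved. The work goes in short steps, Python scripts to look and compute and a tool call to move; the robot and the scene stay as the last step left them, time stands still between calls to the robot, and variables do not carry over. Pictures are saved under pics/ and viewed, and the job is handed in when it is done.

Besides the shell and the picture viewer there is one more tool, called after "Call:" as a command line: name --argument value ..., lists and objects as JSON in quotes. drive_tool: Moves the arm, as the interface text tells. Its arguments: {"type":"object","properties":{"deltas":{"type":"array","items":{"type":"object","properties":{"slide":{"type":"array","items":{"type":"number"}},"delta_rot":{"type":"array","items":{"type":"number"}},"hand":{"type":"number"}}}}},"required":["deltas"]}

```bash
mkdir -p pics; ls
python3 - <<'E'
from bench import ctrl
import cv2,json
o=ctrl.get_obs(); print(o, ctrl.tcp_to_grasp)
for n in ["side","top","wrist"]:
    c=ctrl.camera(n); cv2.imwrite(f"pics/{n}0.png",c["frame"][:,:,::-1]); print(n,c["mtx"].tolist(),list(c["dist"]),c["R"].tolist(),list(c["t"]))
E
```

```text
pics
{'time_s': 0.0, 'q': array([-1.53631326e+00,  1.81573208e-01,  1.60799285e+00, -1.30675291e-05,
        1.35381226e+00, -2.06303316e-01]), 'dq': array([ 0.00040999,  0.00027413,  0.00033957, -0.00087881,  0.00078885,
       -0.00084897]), 'joint_efforts': array([-3.49793218e-04, -4.44868934e+01, -3.51338124e+01, -3.70267790e-04,
        9.11302603e-03, -2.35544763e-05]), 'eef_pos': array([ 0.13710984, -0.55784508,  0.2303734 ]), 'eef_rot': array([-8.90084330e-04,  9.92760924e-01,  1.20103917e-01,  7.02530239e-05]), 'wrist_force': array([-0.34609746, -0.93762702, -0.1591352 ]), 'torque': array([-0.05642725, -0.01752046, -0.04352982]), 'opening': 0.9969827614432997} 0.0187
side [[488.73890353364754, 0.0, 315.2877305326131], [0.0, 488.73890353364754, 244.7340813378012], [0.0, 0.0, 1.0]] [np.float64(0.01355546108044319), np.float64(0.0), np.float64(0.0), np.float64(0.0), np.float64(0.0)] [[-0.9905135233476516, -0.13736643382905672, 0.003663730681806441], [-0.10786522414990067, 0.7607168513221785, -0.6400585641435964], [0.0851355007297961, -0.6343818526499304, -0.7683173898487065]] [
[... 430 characters left out ...]
98232979529008], [0.0860535107312187, 0.005715864728130506, -0.9962741199997328]] [np.float64(0.1682923965739671), np.float64(0.4895454912239687), np.float64(1.5935577584141791)]
wrist [[330.44853861985933, 0.0, 318.825378610989], [0.0, 330.44853861985933, 244.06002876525392], [0.0, 0.0, 1.0]] [np.float64(-0.036368936743030364), np.float64(0.0), np.float64(0.0), np.float64(0.0), np.float64(0.0)] [[0.23815622021843644, -0.9712255547317795, -0.0015926729787962637], [-0.9329557425110065, -0.22922718631450406, 0.27757607888662644], [-0.26995406514258424, -0.06462057636918338, -0.9607023388244197]] [np.float64(-0.5734483967621448), np.float64(-0.03604851906613547), np.float64(0.3790316383456017)]
```

View pics/top0.png

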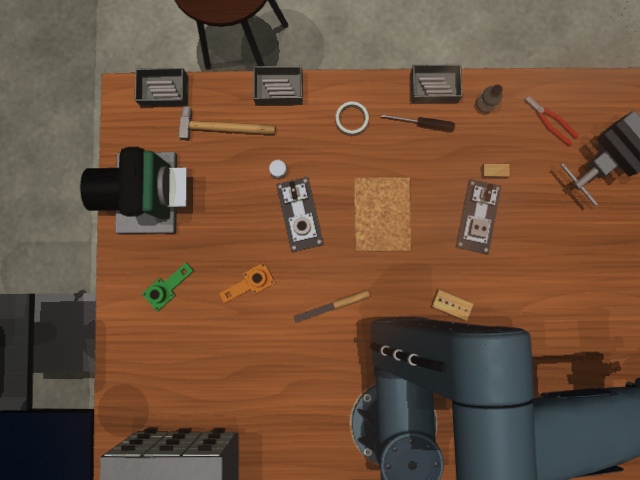

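View pics/side0.png

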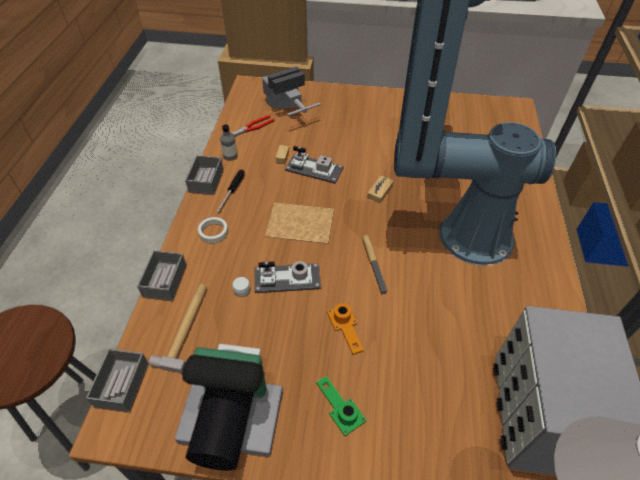

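View pics/wrist0.png

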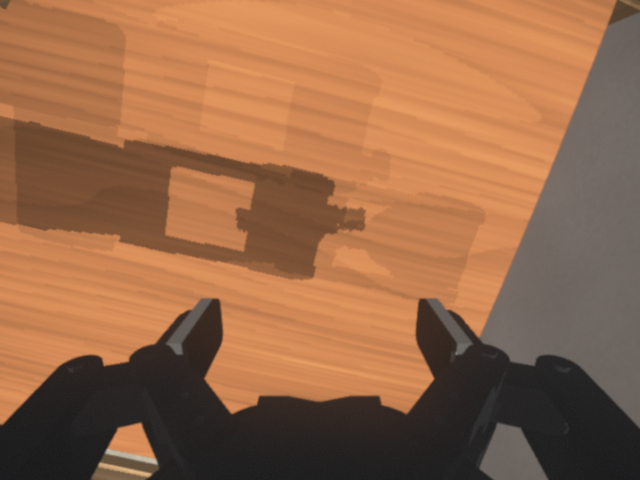

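Top view: the jig at about (300,214) has a round bore or housing at (302,226) and its handle at (294,192). The jig at (480,216) has a squarish block at (479,228). Orange (258,278) and green (157,294) are the look-alikes, and the mat is centred near (383,214). Next, close crops to check.

Run:
```python
import cv2,numpy as np
t=cv2.imread("pics/top0.png"); s=cv2.imread("pics/side0.png")
a=cv2.resize(t[170:260,265:335],None,fx=6,fy=6,interpolation=cv2.INTER_CUBIC)
cv2.imwrite("pics/ct_a.png",a)
b=cv2.resize(s[250:300,240:335],None,fx=8,fy=8,interpolation=cv2.INTER_CUBIC)
c=cv2.resize(t[170:260,445:515],None,fx=4,fy=4,interpolation=cv2.INTER_CUBIC)
cv2.imwrite("pics/cs_a.png",b);cv2.imwrite("pics/ct_b.png",c)
m=cv2.resize(t[165:265,340:425],None,fx=5,fy=5,interpolation=cv2.INTER_CUBIC)
cv2.imwrite("pics/ct_m.png",m)
```

```text
(no output)
```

View pics/ct_a.png

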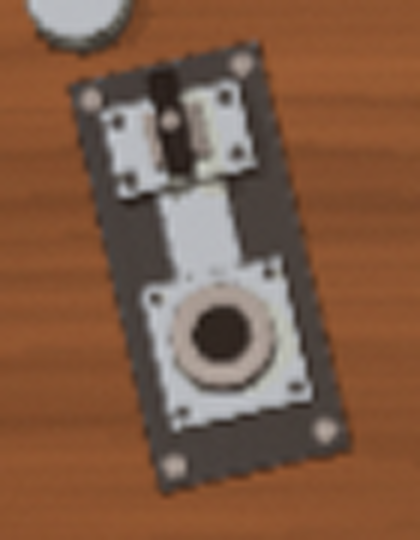

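View pics/cs_a.png

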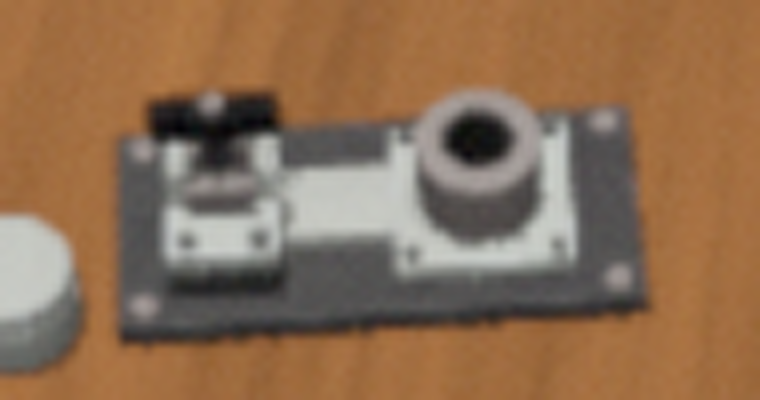

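View pics/ct_b.png

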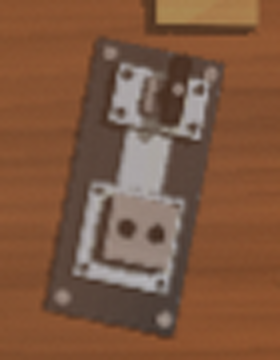

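View pics/ct_m.png

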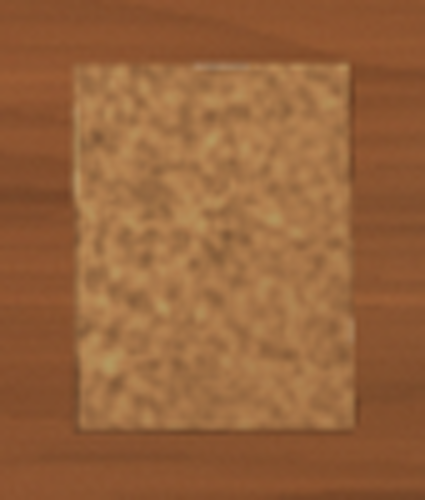

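```bash
cat > h.py <<'E'
import numpy as np,cv2,json,sys
def ray(c,uv,z):
    uv=np.array(uv,float).reshape(-1,1,2)
    n=cv2.undistortPoints(uv,np.array(c["mtx"]),np.array(c["dist"]))[:,0]
    R=np.array(c["R"]);t=np.array(c["t"])
    d=np.c_[n,np.ones(len(n))]@R; o=-R.T@t
    return o+d*((z-o[2])/d[:,2])[:,None]
def proj(c,P):
    return cv2.projectPoints(np.array(P,float).reshape(-1,3),cv2.Rodrigues(np.array(c["R"]))[0],np.array(c["t"]),np.array(c["mtx"]),np.array(c["dist"]))[0][:,0]
def tri(cs,uvs):
    A=[];b=[]
    for c,uv in zip(cs,uvs):
        n=cv2.undistortPoints(np.array(uv,float).reshape(1,1,2),np.array(c["mtx"]),np.array(c["dist"]))[0,0]
        R=np.array(c["R"]);t=np.array(c["t"])
        for k in range(2):
            A.append(R[k]-n[k]*R[2]); b.append(n[k]*t[2]-t[k])
    return np.linalg.lstsq(np.array(A),np.array(b),rcond=None)[0]
E
python3 - <<'E'
from h import *
from bench import ctrl
T=ctrl.camera("top");S=ctrl.camera("side")
f=lambda p,s,o:(np.array(p)+.5)/s-.5+np.array(o)
ft=lambda p:f(p,6,(265,170)); fs=lambda p:f(p,8,(240,250)); fm=lambda p:f(p,5,(340,165))
print("base",ray(T,[ft(p) for p in [(70,88),(260,42),(352,445),(163,493)]],.01).round(4).tolist())
print("handle top",ray(T,ft((170,120)),.083),ray(S,fs((211,103)),.083),tri([T,S],[ft((170,120)),fs((211,103))]))
print("handle ends T",ray(T,[ft((162,72)),ft((178,170))],.082))
print("housing",ray(T,ft((221,334)),.052),ray(S,fs((480,140)),.052),tri([T,S],[ft((221,334)),fs((480,140))]))
m=ray(T,[fm(p) for p in [(74,64),(350,64),(355,429),(79,429)]],.004);print("mat",m.round(4).tolist(),m.mean(0))
print("side base",ray(S,[fs(p) for p in [(120,137),(625,103),(645,297),(122,325)]],.01).round(4).tolist())
print("dots T",ray(T,[ft(p) for p in [(91,99),(242,64),(325,430),(174,465)]],.012).round(4).tolist())
E
```

```text
base [[0.6408, 0.3074, 0.01], [0.6608, 0.2214, 0.01], [0.4776, 0.1816, 0.01], [0.457, 0.2664, 0.01]]
handle top [[0.61330252 0.25736964 0.083     ]] [[0.61224587 0.25549581 0.083     ]] [0.61232314 0.25716962 0.08528312]
handle ends T [[0.63447537 0.26077996 0.082     ]
 [0.59165207 0.25410857 0.082     ]]
housing [[0.52365646 0.23767187 0.052     ]] [[0.52119814 0.23520865 0.052     ]] [0.52204621 0.23745096 0.05507936]
mat [[0.6581, 0.0951, 0.004], [0.6563, -0.055, 0.004], [0.4573, -0.0532, 0.004], [0.4591, 0.0954, 0.004]] [0.55769327 0.02057526 0.004     ]
side base [[0.659, 0.2211, 0.01], [0.4764, 0.1792, 0.01], [0.4575, 0.2652, 0.01], [0.6402, 0.3032, 0.01]]
dots T [[0.6353, 0.2977, 0.012], [0.6504, 0.2295, 0.012], [0.4843, 0.1936, 0.012], [0.4694, 0.2612, 0.012]]
```

Chosen: the left jig. The crop shows a round ring housing at (302,226) and the black T-bar at (293,190); the other jig has a square block. Estimates: handle (0.613,0.2565), housing (0.523,0.237), jig yaw 12.4°, mat centre (0.558,0.021). I'll transit toward the handle at the present height.

Call:
drive_tool --deltas '[{"slide": [0.82,-0.84,0],"delta_rot": [0,0,0],"hand": 1},{"slide": [0.82,-0.84,0],"delta_rot": [0,0,0],"hand": 1},{"slide": [0.82,-0.84,0],"delta_rot": [0,0,0],"hand": 1},{"slide": [0.82,-0.84,0],"delta_rot": [0,0,0],"hand": 1},{"slide": [0.82,-0.84,0],"delta_rot": [0,0,0],"hand": 1}]'

```text
time_s: 0.88
eef_pos: [0.2868, -0.3039, 0.2314]
eef_rot: [0.0, 0.993, 0.12, 0.0]
wrist_force: [1.8, -0.0, 0.4]
opening: 1.002
```

Call:
drive_tool --deltas '[{"slide": [0.82,-0.84,0],"delta_rot": [0,0,0],"hand": 1},{"slide": [0.82,-0.84,0],"delta_rot": [0,0,0],"hand": 1},{"slide": [0.82,-0.84,0],"delta_rot": [0,0,0],"hand": 1},{"slide": [0.82,-0.84,0],"delta_rot": [0,0,0],"hand": 1},{"slide": [0.82,-0.84,0],"delta_rot": [0,0,0],"hand": 1}]'

```text
time_s: 1.5
eef_pos: [0.4359, -0.0509, 0.2316]
eef_rot: [0.0, 0.993, 0.12, 0.0]
wrist_force: [0.4, -1.1, -0.2]
opening: 1.003
```

Call:
drive_tool --deltas '[{"slide": [0.82,-0.84,0],"delta_rot": [0,0,0],"hand": 1},{"slide": [0.82,-0.84,0],"delta_rot": [0,0,0],"hand": 1},{"slide": [0.82,-0.84,0],"delta_rot": [0,0,0],"hand": 1},{"slide": [0.82,-0.84,0],"delta_rot": [0,0,0],"hand": 1},{"slide": [0.5,-0.5,0],"delta_rot": [0,0,0],"hand": 1}]'

```text
time_s: 2.12
eef_pos: [0.5734, 0.1823, 0.231]
eef_rot: [-0.0, 0.993, 0.121, -0.0]
wrist_force: [-0.1, -0.3, 0.3]
opening: 1.0
```

Run:
```python
from h import *
from bench import ctrl
c=ctrl.camera("wrist"); cv2.imwrite("pics/w1.png",c["frame"][:,:,::-1])
import pickle; pickle.dump(c,open("w1.pkl","wb")); print(ctrl.get_obs()["eef_pos"])
```

```text
[0.57450988 0.18483482 0.23091645]
```

View pics/w1.png

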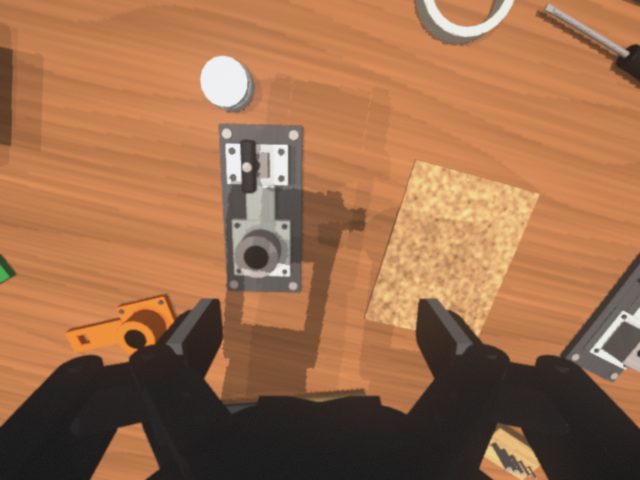

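Wrist view: the round housing is at (257,252), the T-bar runs (248,140)–(250,192) with its pin dot at (247,166), and the mat is at the right. I'll enlarge it for the bar.

Run:
```python
import cv2
t=cv2.imread("pics/w1.png")
cv2.imwrite("pics/w1c.png",cv2.resize(t[120:300,210:315],None,fx=4,fy=4-0.7,interpolation=cv2.INTER_CUBIC) if 0 else cv2.resize(t[120:270,210:315],None,fx=4,fy=4,interpolation=cv2.INTER_CUBIC))
```

```text
(no output)
```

View pics/w1c.png

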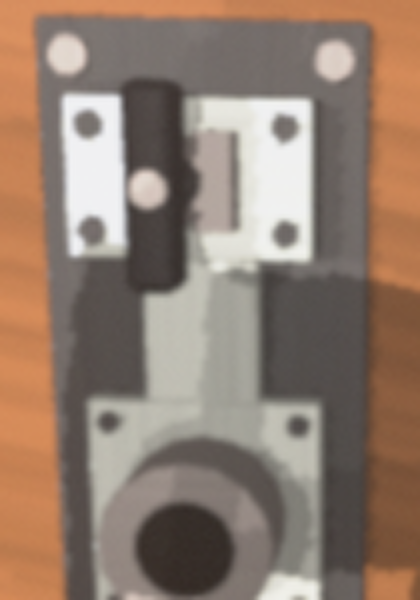

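Run:
```python
from h import *
import pickle
c=pickle.load(open("w1.pkl","rb"))
f=lambda p:(np.array(p)+.5)/4-.5+np.array((210,120))
P=ray(c,[f((124,90)),f((129,280)),f((149,189))],.082); d=P[0]-P[1]
print(P, np.degrees(np.arctan2(d[1],d[0])))
print("housing", ray(c,f((184,549)),.052))
q=ray(c,[(416,160),(540,194),(366,319)],.004); print("mat",q,(q[1]+q[2])/2)
print("dots",ray(c,[f((67,54)),f((334,60))],.012))
import numpy as np
for h in [(.613,.2565)]:
    print(proj(c,[(*h,.082)]), f((149,189)))
```

```text
[[0.63094977 0.26566237 0.082     ]
 [0.59165457 0.25736286 0.082     ]
 [0.61197278 0.25668199 0.082     ]] 11.926114240484528
housing [[0.52221974 0.23729584 0.052     ]]
mat [[ 0.65567563  0.09434188  0.004     ]
 [ 0.65529073 -0.05515853  0.004     ]
 [ 0.45711045  0.09364595  0.004     ]] [0.55620059 0.01924371 0.004     ]
dots [[0.63383818 0.29764149 0.012     ]
 [0.64885562 0.22943587 0.012     ]]
[[247.30109273 165.74476358]] [246.875 166.875]
```

Call:
drive_tool --deltas '[{"slide": [0.54,-0.61,0],"delta_rot": [0,0,0],"hand": 0.6},{"slide": [0.54,-0.61,0],"delta_rot": [0,0,0.011],"hand": 0.6},{"slide": [0,0,0.7],"delta_rot": [0,0,0],"hand": 0.6},{"slide": [0,0,0.7],"delta_rot": [0,0,0],"hand": 0.6},{"slide": [0,0,0.7],"delta_rot": [0,0,0],"hand": 0.6}]'

```text
time_s: 2.8
eef_pos: [0.6103, 0.2518, 0.125]
eef_rot: [0.0, 0.995, 0.103, -0.0]
wrist_force: [0.2, 0.9, 0.0]
opening: 0.599
```

Call:
drive_tool --deltas '[{"slide": [0,0,0],"delta_rot": [0,0,0],"hand": 0.6},{"slide": [0,0,0],"delta_rot": [0,0,0],"hand": 0.6},{"slide": [0,0,0],"delta_rot": [0,0,0],"hand": 0.6},{"slide": [0,0,0],"delta_rot": [0,0,0],"hand": 0.6},{"slide": [0,0,0],"delta_rot": [0,0,0],"hand": 0.6}]'

```text
time_s: 3.42
eef_pos: [0.6109, 0.2519, 0.1271]
eef_rot: [-0.0, 0.995, 0.103, 0.001]
wrist_force: [0.1, -0.2, -0.2]
opening: 0.602
```

Run:
```python
from h import *
from bench import ctrl
import pickle
c=ctrl.camera("wrist"); im=c["frame"][:,:,::-1].copy()
o=ctrl.get_obs();print(o["eef_pos"],o["eef_rot"],o["wrist_force"])
pickle.dump(c,open("w2.pkl","wb"))
cv2.imwrite("pics/w2.png",im)
```

```text
[0.61079832 0.25193778 0.12688708] [-5.95990287e-05  9.94685752e-01  1.02956671e-01  4.18039236e-04] [1.0049368  0.27586264 0.5343702 ]
```

View pics/w2.png

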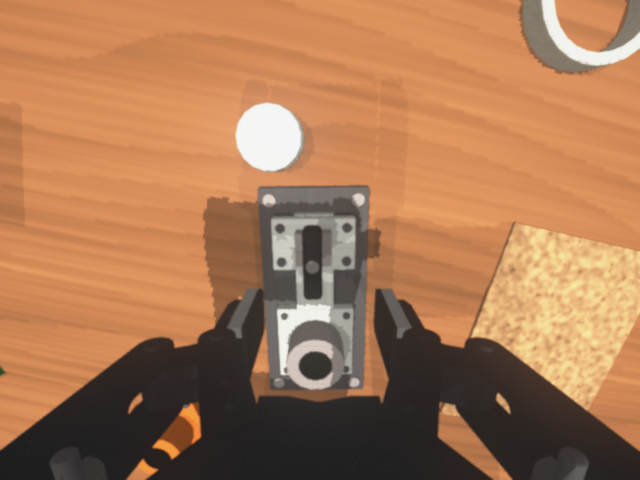

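Run:
```python
from h import *
import pickle
c=pickle.load(open("w2.pkl","rb"))
print(ray(c,[(312,267)],.082))
P=ray(c,[(303.,228),(304.,297),(321.5,228),(321.5,297)],.082);print(P); 
for i in (0,2):
  d=P[i]-P[i+1]; print(np.degrees(np.arctan2(d[1],d[0])))
print("housing",ray(c,(316,363),.052))
print(proj(c,[(.6108,.2519,.082),(.6122,.2567,.082)]))
im=cv2.imread("pics/w2.png"); cv2.imwrite("pics/w2c.png",cv2.resize(im[180:400,250:380],None,fx=2.7,fy=2.7,interpolation=cv2.INTER_CUBIC))
```

```text
[[0.61149305 0.25696561 0.082     ]]
[[0.63411428 0.26691743 0.082     ]
 [0.59107046 0.2578956  0.082     ]
 [0.63632216 0.25634475 0.082     ]
 [0.5932961  0.24725525 0.082     ]]
11.837635659307654
11.928672719184778
housing [[0.52428061 0.23676076 0.052     ]]
[[319.9709848  269.66546271]
 [312.66411942 266.00538511]]
```

View pics/w2c.png

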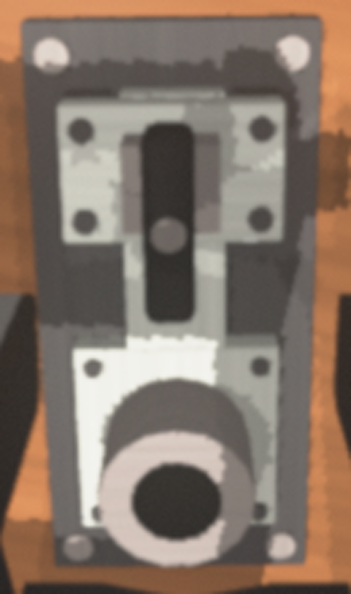

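Call:
drive_tool --deltas '[{"slide": [0.04,-0.095,0.35],"delta_rot": [0,0,0],"hand": 0.6},{"slide": [0,0,0.35],"delta_rot": [0,0,0],"hand": 0.6},{"slide": [0,0,0.35],"delta_rot": [0,0,0],"hand": 0.6},{"slide": [0,0,0.35],"delta_rot": [0,0,0],"hand": 0.6},{"slide": [0,0,0],"delta_rot": [0,0,0],"hand": 0.6}]'

```text
time_s: 4.1
eef_pos: [0.6099, 0.2565, 0.0535]
eef_rot: [0.0, 0.995, 0.103, -0.002]
wrist_force: [0.8, 0.3, 0.6]
opening: 0.601
```

Call:
drive_tool --deltas '[{"slide": [0,0,0],"delta_rot": [0,0,0],"hand": 0},{"slide": [0,0,0],"delta_rot": [0,0,0],"hand": 0},{"slide": [0,0,0],"delta_rot": [0,0,0],"hand": 0},{"slide": [0,0,0],"delta_rot": [0,0,0],"hand": 0},{"slide": [0,0,0],"delta_rot": [0,0,0],"hand": 0}]'

```text
time_s: 4.72
eef_pos: [0.6125, 0.2568, 0.0575]
eef_rot: [0.0, 0.995, 0.103, 0.001]
wrist_force: [-0.9, -2.0, 6.0]
opening: 0.126
```

Call:
drive_tool --deltas '[{"slide": [0,0,-0.1],"delta_rot": [0,0,0],"hand": 0},{"slide": [0,0,-0.1],"delta_rot": [0,0,0],"hand": 0},{"slide": [0,0,-0.1],"delta_rot": [0,0,0],"hand": 0},{"slide": [0,0,-0.08],"delta_rot": [0,0,0],"hand": 0},{"slide": [0,0,0],"delta_rot": [0,0,0],"hand": 0}]'

```text
time_s: 5.35
eef_pos: [0.6119, 0.2566, 0.0742]
eef_rot: [0.0, 0.995, 0.103, 0.0]
wrist_force: [6.7, -0.4, -10.3]
opening: 0.125
```

Call:
drive_tool --deltas '[{"slide": [0,0,0],"delta_rot": [0,0,-0.04],"hand": 0},{"slide": [0,0,0],"delta_rot": [0,0,-0.04],"hand": 0},{"slide": [0,0,0],"delta_rot": [0,0,-0.04],"hand": 0},{"slide": [0,0,0],"delta_rot": [0,0,-0.04],"hand": 0},{"slide": [0,0,0],"delta_rot": [0,0,-0.04],"hand": 0}]'

```text
time_s: 5.98
eef_pos: [0.6119, 0.2567, 0.0739]
eef_rot: [0.0, 0.913, 0.407, 0.0]
wrist_force: [6.8, -0.3, -8.7]
opening: 0.128
```

Call:
drive_tool --deltas '[{"slide": [0,0,0],"delta_rot": [0,0,-0.04],"hand": 0},{"slide": [0,0,0],"delta_rot": [0,0,-0.04],"hand": 0},{"slide": [0,0,0],"delta_rot": [0,0,-0.04],"hand": 0},{"slide": [0,0,0],"delta_rot": [0,0,-0.04],"hand": 0},{"slide": [0,0,0],"delta_rot": [0,0,0],"hand": 0}]'

```text
time_s: 6.6
eef_pos: [0.6118, 0.2567, 0.0738]
eef_rot: [0.0, 0.784, 0.62, 0.0]
wrist_force: [8.2, -0.8, -9.5]
opening: 0.124
```

Run:
```python
from h import *
from bench import ctrl
o=ctrl.get_obs();print(o["eef_pos"],o["eef_rot"],o["wrist_force"],o["torque"])
for n in ["wrist"]:
  c=ctrl.camera(n); cv2.imwrite("pics/w3.png",c["frame"][:,:,::-1])
```

```text
[0.61175217 0.25670778 0.07378406] [1.16336227e-04 7.84348903e-01 6.20319885e-01 1.59325551e-04] [ 8.16893842 -0.7523362  -9.53266112] [-0.10154894 -1.18839492  0.01093291]
```

View pics/w3.png

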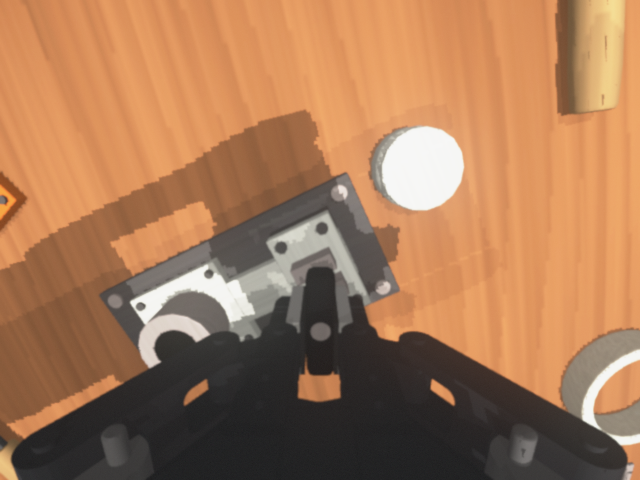

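Bar at (320,320) is turned about 65° with the fingers. Now lower and release.

Call:
drive_tool --deltas '[{"slide": [0,0,0.06],"delta_rot": [0,0,0],"hand": 0},{"slide": [0,0,0.05],"delta_rot": [0,0,0],"hand": 0},{"slide": [0,0,0],"delta_rot": [0,0,0],"hand": 0},{"slide": [0,0,0],"delta_rot": [0,0,0],"hand": 0.5},{"slide": [0,0,0],"delta_rot": [0,0,0],"hand": 0.5}]'

```text
time_s: 7.28
eef_pos: [0.611, 0.2572, 0.07]
eef_rot: [-0.0, 0.785, 0.62, -0.0]
wrist_force: [0.4, 0.1, 0.4]
opening: 0.498
```

Call:
drive_tool --deltas '[{"slide": [0,0,0],"delta_rot": [0,0,0],"hand": 0.5},{"slide": [0,0,0],"delta_rot": [0,0,0],"hand": 0.5},{"slide": [0,0,0],"delta_rot": [0,0,0],"hand": 0.5},{"slide": [0,0,-0.4],"delta_rot": [0,0,0],"hand": 0.5},{"slide": [0,0,-0.8],"delta_rot": [0,0,0],"hand": 0.5}]'

```text
time_s: 7.9
eef_pos: [0.6103, 0.2566, 0.1296]
eef_rot: [-0.001, 0.785, 0.62, -0.002]
wrist_force: [0.1, 1.0, -0.2]
opening: 0.497
```

Call:
drive_tool --deltas '[{"slide": [0,0,-0.6],"delta_rot": [0,0,0],"hand": 0.7},{"slide": [0,0,0],"delta_rot": [0,0,0.059],"hand": 0.8},{"slide": [0,0,0],"delta_rot": [0,0,0.059],"hand": 0.8},{"slide": [0,0,0],"delta_rot": [0,0,0.059],"hand": 0.8},{"slide": [0,0,0],"delta_rot": [0,0,0.059],"hand": 0.8}]'

```text
time_s: 8.52
eef_pos: [0.612, 0.257, 0.1617]
eef_rot: [0.0, 0.957, 0.291, 0.001]
wrist_force: [0.0, -0.0, 0.0]
opening: 0.801
```

Run:
```python
from h import *
from bench import ctrl
import pickle
o=ctrl.get_obs();print(o["eef_pos"],o["eef_rot"],o["wrist_force"])
for n in ["wrist","side"]:
  c=ctrl.camera(n); cv2.imwrite(f"pics/{n}4.png",c["frame"][:,:,::-1]); pickle.dump(c,open(n+"4.pkl","wb"))
b=cv2.imread("pics/side4.png"); cv2.imwrite("pics/side4c.png",cv2.resize(b[240:310,240:335],None,fx=8,fy=8,interpolation=cv2.INTER_CUBIC))
```

```text
[0.61201933 0.25703785 0.16165441] [5.41873295e-05 9.56850070e-01 2.90580708e-01 8.90454466e-04] [ 0.02578765 -0.04323116  0.02395338]
```

View pics/wrist4.png

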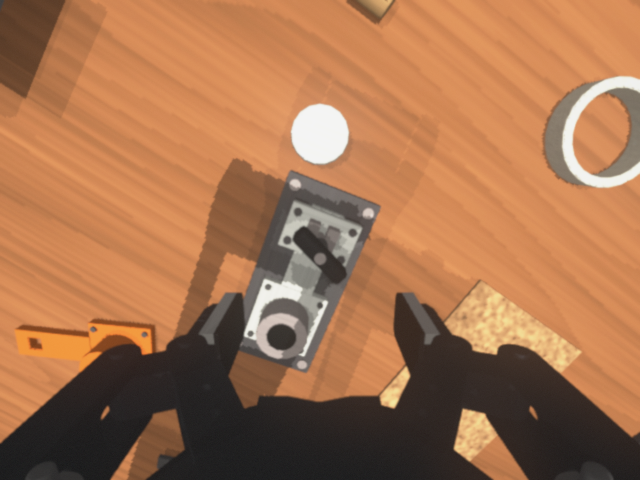

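View pics/side4c.png

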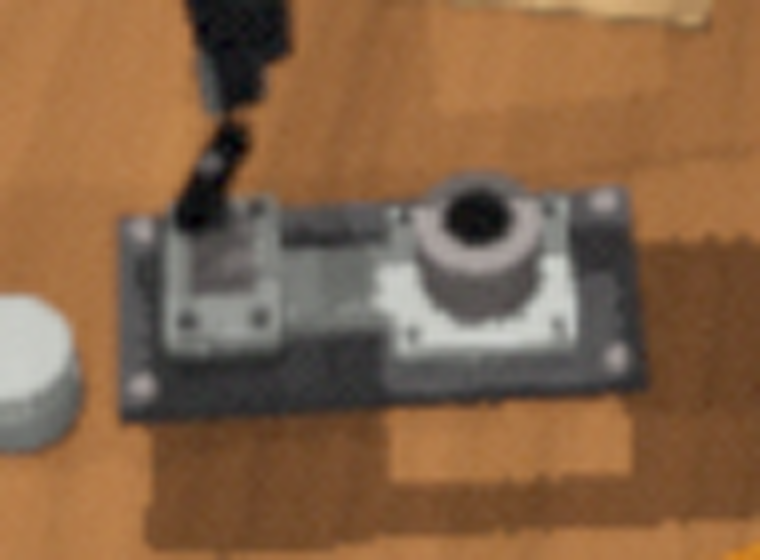

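The bar is at (320,257) in the wrist view, turned about 65° and raised, with the fingers clear. The housing bore is at (283,337). Next, the reach to the housing.

Run:
```python
from h import *
import pickle
c=pickle.load(open("wrist4.pkl","rb"))
print(ray(c,[(282.5,336)],.052), ray(c,[(320,257.5)],.094))
b=cv2.imread("pics/wrist4.png"); cv2.imwrite("pics/wrist4c.png",cv2.resize(b[160:375,230:390],None,fx=2.7,fy=2.7,interpolation=cv2.INTER_CUBIC))
w=ray(c,[(294,184),(368,213),(301,365)],.012);print(w); d=w[1]-w[2];print(np.degrees(np.arctan2(d[1],d[0])))
d=np.array([.523,.237])-np.array([.612,.257]);a=np.radians(33.8);print(d@[np.cos(a),np.sin(a)],d@[np.sin(a),-np.cos(a)])
```

```text
[[0.52329001 0.23641379 0.052     ]] [[0.61241874 0.25720729 0.094     ]]
[[0.6336646  0.29844831 0.012     ]
 [0.64888006 0.22933055 0.012     ]
 [0.48168411 0.19285325 0.012     ]]
12.307420046618551
-0.0850835300754213 -0.03289062039404052
```

View pics/wrist4c.png

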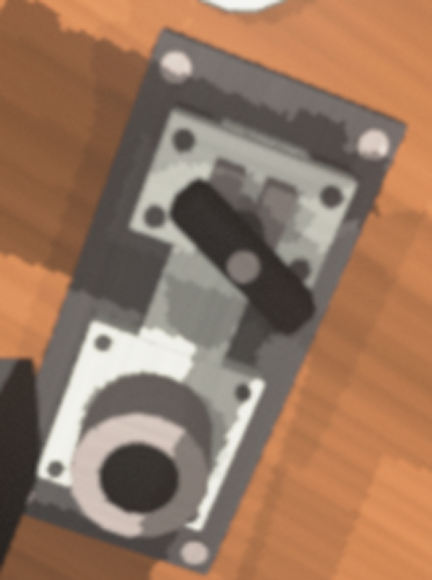

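Call:
drive_tool --deltas '[{"slide": [-0.85,-0.33,0],"delta_rot": [0,0,0],"hand": 1},{"slide": [-0.85,-0.33,0],"delta_rot": [0,0,0],"hand": 1},{"slide": [0,0,0.5],"delta_rot": [0,0,0.04],"hand": 1},{"slide": [0,0,0.5],"delta_rot": [0,0,0.04],"hand": 1},{"slide": [0,0,0.5],"delta_rot": [0,0,0.039],"hand": 1}]'

```text
time_s: 9.25
eef_pos: [0.5232, 0.2367, 0.0855]
eef_rot: [-0.0, 0.994, 0.111, 0.001]
wrist_force: [0.2, -0.3, -0.1]
opening: 1.0
```

Call:
drive_tool --deltas '[{"slide": [0,0,0],"delta_rot": [0,0,0],"hand": 1},{"slide": [0,0,0],"delta_rot": [0,0,0],"hand": 1},{"slide": [0,0,0],"delta_rot": [0,0,0],"hand": 1},{"slide": [0,0,0],"delta_rot": [0,0,0],"hand": 1},{"slide": [0,0,0],"delta_rot": [0,0,0],"hand": 1}]'

```text
time_s: 9.88
eef_pos: [0.5229, 0.2366, 0.0853]
eef_rot: [-0.0, 0.994, 0.111, 0.0]
wrist_force: [-0.6, -0.1, 0.1]
opening: 1.001
```

Run:
```python
from h import *
from bench import ctrl
o=ctrl.get_obs();print(o["eef_pos"],o["eef_rot"],o["wrist_force"])
q=o["eef_rot"];print(np.degrees(2*np.arctan2(q[2],q[1])))
c=ctrl.camera("wrist"); cv2.imwrite("pics/w5.png",c["frame"][:,:,::-1]); print(proj(c,[(.5232,.2368,.052)]))
```

```text
[0.52294149 0.2366072  0.08528258] [-3.76582393e-05  9.93817151e-01  1.11028497e-01  3.76306202e-04] [-0.58800815 -0.12333471  0.12222784]
12.749215527090561
[[319.79129902 276.22506997]]
```

View pics/w5.png

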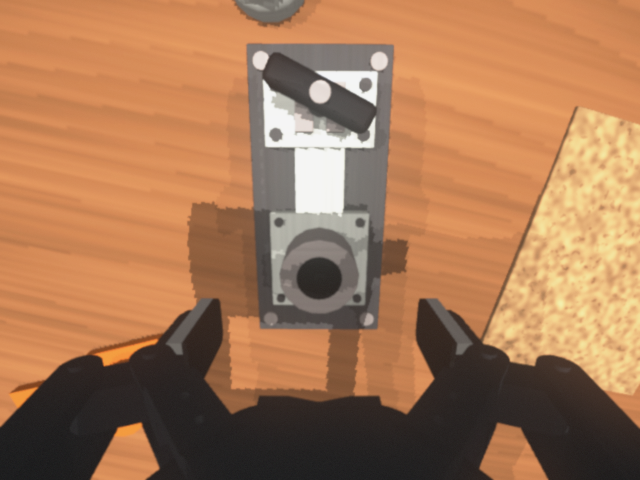

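The bore is at (319,277), as predicted, and centred between the fingers. Descend and grip.

Call:
drive_tool --deltas '[{"slide": [0,0,0.3],"delta_rot": [0,0,0.002],"hand": 1},{"slide": [0,0,0.3],"delta_rot": [0,0,0],"hand": 1},{"slide": [0,0,0.3],"delta_rot": [0,0,0],"hand": 1},{"slide": [0,0,0.25],"delta_rot": [0,0,0],"hand": 1},{"slide": [0,0,0],"delta_rot": [0,0,0],"hand": 1}]'

```text
time_s: 10.55
eef_pos: [0.5215, 0.2363, 0.0256]
eef_rot: [0.0, 0.994, 0.108, -0.001]
wrist_force: [0.7, 0.2, 0.4]
opening: 1.0
```

Call:
drive_tool --deltas '[{"slide": [0,0,0],"delta_rot": [0,0,0],"hand": 0.2},{"slide": [0,0,0],"delta_rot": [0,0,0],"hand": 0.2},{"slide": [0,0,0],"delta_rot": [0,0,0],"hand": 0.2},{"slide": [0,0,0],"delta_rot": [0,0,0],"hand": 0.2},{"slide": [0,0,0],"delta_rot": [0,0,0],"hand": 0.2}]'

```text
time_s: 11.18
eef_pos: [0.5235, 0.2368, 0.0284]
eef_rot: [-0.0, 0.994, 0.108, 0.001]
wrist_force: [-1.6, 0.2, 5.5]
opening: 0.519
```

Call:
drive_tool --deltas '[{"slide": [-0.2,0,0],"delta_rot": [0,0,0],"hand": 0.2},{"slide": [-0.2,0,0],"delta_rot": [0,0,0],"hand": 0.2},{"slide": [-0.2,0,0],"delta_rot": [0,0,0],"hand": 0.2},{"slide": [-0.2,0,0],"delta_rot": [0,0,0],"hand": 0.2},{"slide": [0,0,0],"delta_rot": [0,0,0],"hand": 0.2}]'

```text
time_s: 11.8
eef_pos: [0.4837, 0.2279, 0.0284]
eef_rot: [-0.0, 0.994, 0.108, 0.001]
wrist_force: [2.6, 0.1, 8.3]
opening: 0.516
```

Call:
drive_tool --deltas '[{"slide": [-0.2,0,0],"delta_rot": [0,0,0],"hand": 0.2},{"slide": [-0.22,0,0],"delta_rot": [0,0,0],"hand": 0.2},{"slide": [0,0,0],"delta_rot": [0,0,0],"hand": 0.2},{"slide": [0,0,-0.1],"delta_rot": [0,0,0],"hand": 0.2},{"slide": [0,0,0],"delta_rot": [0,0,0],"hand": 0.2}]'

```text
time_s: 12.42
eef_pos: [0.4609, 0.2231, 0.0313]
eef_rot: [0.0, 0.994, 0.108, -0.002]
wrist_force: [1.4, -0.5, -5.6]
opening: 0.519
```

Run:
```python
from h import *
from bench import ctrl
o=ctrl.get_obs();print(o["eef_pos"],o["eef_rot"],o["wrist_force"],o["torque"])
c=ctrl.camera("wrist"); cv2.imwrite("pics/w6.png",c["frame"][:,:,::-1])
```

```text
[0.46092091 0.22308023 0.031297  ] [ 1.94130411e-04  9.94184378e-01  1.07675713e-01 -1.82370194e-03] [ 1.37709202 -0.4878329  -5.59496774] [-0.02900514  0.05859561  0.02566706]
```

View pics/w6.png

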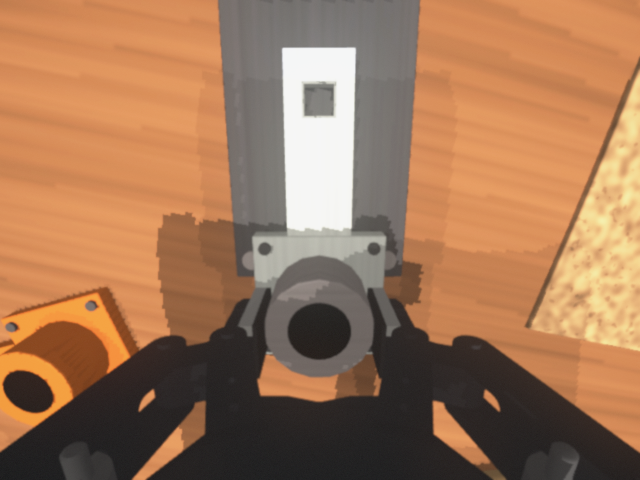

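The tongue is clear of the bridge, with its pin hole visible at (320,98), and the weight is on the gripper. Lift and carry.

Call:
drive_tool --deltas '[{"slide": [0,0,-0.3],"delta_rot": [0,0,0],"hand": 0.2},{"slide": [0,0,-0.4],"delta_rot": [0,0,0],"hand": 0.2},{"slide": [0,0,-0.4],"delta_rot": [0,0,0],"hand": 0.2},{"slide": [0,0,-0.3],"delta_rot": [0,0,0],"hand": 0.2},{"slide": [0,0,0],"delta_rot": [0,0,0],"hand": 0.2}]'

```text
time_s: 13.1
eef_pos: [0.4641, 0.2237, 0.1038]
eef_rot: [-0.0, 0.994, 0.108, 0.001]
wrist_force: [0.8, 0.3, -4.8]
opening: 0.517
```

Call:
drive_tool --deltas '[{"slide": [0.08,0.43,0],"delta_rot": [0,0,0],"hand": 0.2},{"slide": [0.16,0.86,0],"delta_rot": [0,0,0],"hand": 0.2},{"slide": [0.16,0.86,0],"delta_rot": [0,0,0],"hand": 0.2},{"slide": [0.16,0.86,0],"delta_rot": [0,0,0],"hand": 0.2},{"slide": [0.16,0.86,0],"delta_rot": [0,0,0],"hand": 0.2}]'

```text
time_s: 13.72
eef_pos: [0.5393, 0.0409, 0.1013]
eef_rot: [-0.0, 0.994, 0.108, -0.001]
wrist_force: [0.4, -0.1, -4.9]
opening: 0.514
```

Call:
drive_tool --deltas '[{"slide": [0.08,0.44,0],"delta_rot": [0,0,0],"hand": 0.2},{"slide": [0,0,0],"delta_rot": [0,0,0],"hand": 0.2},{"slide": [0,0,0],"delta_rot": [0,0,0],"hand": 0.2},{"slide": [0,0,0],"delta_rot": [0,0,0],"hand": 0.2},{"slide": [0,0,0],"delta_rot": [0,0,0],"hand": 0.2}]'

```text
time_s: 14.35
eef_pos: [0.548, 0.0225, 0.1023]
eef_rot: [-0.0, 0.994, 0.108, -0.0]
wrist_force: [0.1, 1.0, -5.4]
opening: 0.515
```

Run:
```python
from h import *
from bench import ctrl
o=ctrl.get_obs();print(o["eef_pos"],o["eef_rot"],o["wrist_force"],o["opening"])
for n in("side","wrist"):
  c=ctrl.camera(n); cv2.imwrite(f"pics/{n}7.png",c["frame"][:,:,::-1])
b=cv2.imread("pics/side7.png"); cv2.imwrite("pics/side7c.png",cv2.resize(b[150:310,220:380],None,fx=3.7,fy=3.7,interpolation=cv2.INTER_CUBIC))
```

```text
[0.5479661  0.02248208 0.10226288] [-8.39639762e-05  9.94116830e-01  1.08313037e-01 -8.39043043e-05] [ 0.05017734  1.02867297 -5.40064863] 0.5151063007214208
```

View pics/wrist7.png

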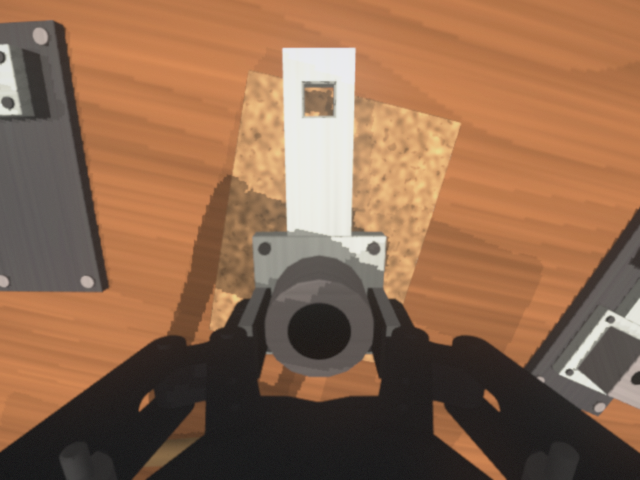

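View pics/side7c.png

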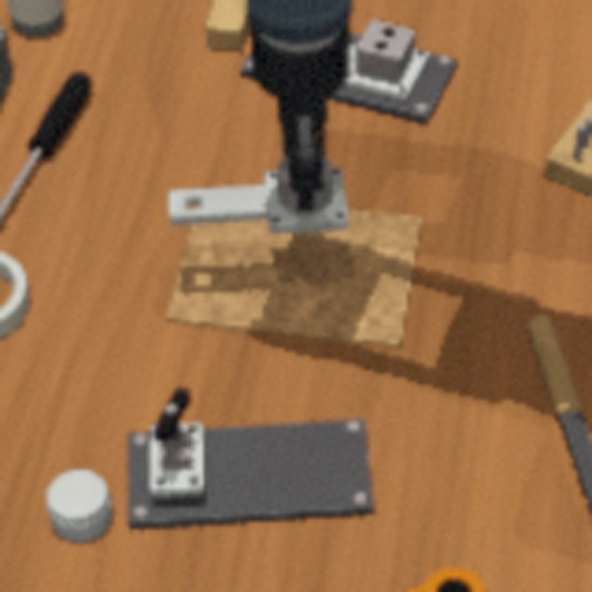

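Call:
drive_tool --deltas '[{"slide": [0,0,0.45],"delta_rot": [0,0,0],"hand": 0.2},{"slide": [0,0,0.45],"delta_rot": [0,0,0],"hand": 0.2},{"slide": [0,0,0.35],"delta_rot": [0,0,0],"hand": 0.2},{"slide": [0,0,0.2],"delta_rot": [0,0,0],"hand": 0.2},{"slide": [0,0,0.06],"delta_rot": [0,0,0],"hand": 0.2}]'

```text
time_s: 15.08
eef_pos: [0.5481, 0.0216, 0.0263]
eef_rot: [-0.0, 0.994, 0.108, -0.0]
wrist_force: [0.3, -0.3, -4.5]
opening: 0.519
```

Call:
drive_tool --deltas '[{"slide": [0,0,0.03],"delta_rot": [0,0,0],"hand": 0.2},{"slide": [0,0,0.02],"delta_rot": [0,0,0],"hand": 0.2},{"slide": [0,0,0],"delta_rot": [0,0,0],"hand": 0.2},{"slide": [0,0,0],"delta_rot": [0,0,0],"hand": 0.2},{"slide": [0,0,0],"delta_rot": [0,0,0],"hand": 0.2}]'

```text
time_s: 15.7
eef_pos: [0.5484, 0.0215, 0.0245]
eef_rot: [0.0, 0.994, 0.108, 0.0]
wrist_force: [-1.1, 0.9, -4.6]
opening: 0.518
```

Still carrying the weight, about 2 mm above the mat. Ease down.

Call:
drive_tool --deltas '[{"slide": [0,0,0.02],"delta_rot": [0,0,0],"hand": 0.2},{"slide": [0,0,0.02],"delta_rot": [0,0,0],"hand": 0.2},{"slide": [0,0,0.01],"delta_rot": [0,0,0],"hand": 0.2},{"slide": [0,0,0],"delta_rot": [0,0,0],"hand": 0.2},{"slide": [0,0,0],"delta_rot": [0,0,0],"hand": 0.2}]'

```text
time_s: 16.32
eef_pos: [0.5483, 0.0215, 0.0224]
eef_rot: [0.0, 0.994, 0.108, -0.0]
wrist_force: [-4.7, 0.1, 5.8]
opening: 0.517
```

Contact with the mat. Release and rise.

Call:
drive_tool --deltas '[{"slide": [0,0,0],"delta_rot": [0,0,0],"hand": 1},{"slide": [0,0,0],"delta_rot": [0,0,0],"hand": 1},{"slide": [0,0,0],"delta_rot": [0,0,0],"hand": 1},{"slide": [0,0,0],"delta_rot": [0,0,0],"hand": 1},{"slide": [0,0,-0.2],"delta_rot": [0,0,0],"hand": 1}]'

```text
time_s: 16.95
eef_pos: [0.5475, 0.0217, 0.0314]
eef_rot: [-0.0, 0.994, 0.108, -0.001]
wrist_force: [-0.4, 0.6, 0.5]
opening: 1.005
```

Call:
drive_tool --deltas '[{"slide": [0,0,-0.5],"delta_rot": [0,0,0],"hand": 1},{"slide": [0,0,-0.8],"delta_rot": [0,0,0],"hand": 1},{"slide": [0,0,-0.8],"delta_rot": [0,0,0],"hand": 1},{"slide": [0,0,-0.6],"delta_rot": [0,0,0],"hand": 1},{"slide": [0,0,0],"delta_rot": [0,0,0],"hand": 1}]'

```text
time_s: 17.58
eef_pos: [0.5504, 0.0212, 0.1705]
eef_rot: [0.001, 0.994, 0.108, 0.003]
wrist_force: [-0.3, 0.8, -0.1]
opening: 1.0
```

Call:
drive_tool --deltas '[{"slide": [-0.8,0,0],"delta_rot": [0,0,0],"hand": 1},{"slide": [-0.8,0,0],"delta_rot": [0,0,0],"hand": 1},{"slide": [0,0,0],"delta_rot": [0,0,0],"hand": 1},{"slide": [0,0,0],"delta_rot": [0,0,0],"hand": 1},{"slide": [0,0,0],"delta_rot": [0,0,0],"hand": 1}]'

```text
time_s: 18.2
eef_pos: [0.471, 0.0044, 0.1668]
eef_rot: [0.0, 0.994, 0.108, 0.0]
wrist_force: [-0.4, 0.6, 0.3]
opening: 1.001
```

Run:
```python
from h import *
from bench import ctrl
import pickle
o=ctrl.get_obs();print(o["eef_pos"],o["wrist_force"],o["opening"])
for n in("side","wrist"):
  c=ctrl.camera(n); cv2.imwrite(f"pics/{n}8.png",c["frame"][:,:,::-1]); pickle.dump(c,open(n+"8.pkl","wb"))
b=cv2.imread("pics/side8.png"); cv2.imwrite("pics/side8c.png",cv2.resize(b[190:310,230:350],None,fx=4.9,fy=4.9,interpolation=cv2.INTER_CUBIC))
```

```text
[0.47099571 0.00438746 0.16683853] [-0.41594553  0.58111979  0.31922747] 1.0008921672385005
```

View pics/wrist8.png

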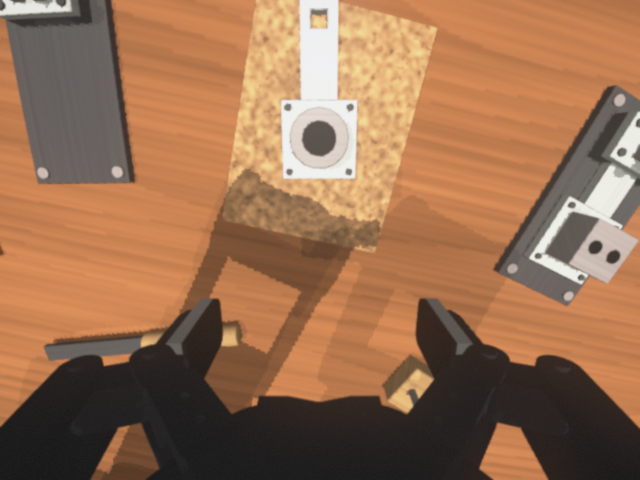

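View pics/side8c.png

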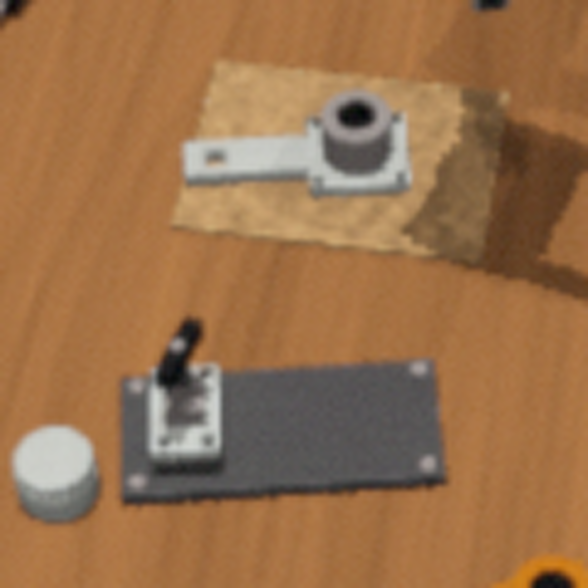

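The carrier lies flat on the mat, with the housing at (319,138) in the wrist view. The T-bar is still raised and twisted, its dot near row 260 in the side view as before. One numeric check, then hand in.

Run:
```python
from h import *
from bench import ctrl
import pickle
c=pickle.load(open("wrist8.pkl","rb"));s=pickle.load(open("side8.pkl","rb"))
print("housing",ray(c,(319,138),.046), "mat c ~ (.557,.020)")
print("bar dot pred up/down",proj(s,[(.612,.257,.095),(.612,.257,.083)]),"seen",(179.5/4.9+229.5,345.5/4.9+189.5))
o=ctrl.get_obs();print(o["dq"].round(3)); ctrl.hand_in()
```

```text
housing [[0.5472359  0.02171809 0.046     ]] mat c ~ (.557,.020)
bar dot pred up/down [[265.59504843 260.21943379]
 [265.91537218 262.87021595]] seen (266.13265306122446, 260.01020408163265)
[ 0.002 -0.001  0.005  0.003  0.001 -0.001]
the job is handed in; nothing more can be done
```

I finished both parts of the job and handed it in at about 18 s of the 56 s allowed. `hand_in` gives no verdict, so the results below are my own checks.

- **Plunger:** I raised the T-handle about 17 mm, twisted it 65° and lowered it until it latched, then let go. The last side image puts the bar's pin dot at row 260.0. I expected row 260.2 if it was latched and 262.9 if it was down. That is a difference of under 3 pixels, but it agrees with the bar still standing visibly twisted.
- **Carrier:** I slid it out about 61 mm by the round housing and set it down on the cork mat. It lies flat in both the wrist and side views. The housing measures (0.547, 0.022) against the mat centre at about (0.557, 0.020), so it is about 10 mm off. I meant that offset, so that the tongue also rests on the mat.
- **Robot:** The gripper is open and clear of everything, with the wrist force at noise level.

The camera estimates agreed to about 2–3 mm, and no check failed.

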